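# Pack two toiletry gift trays

## Robot

A 7-joint arm with a two-finger parallel gripper is mounted at the origin on the work surface. World frame = base frame: x ahead of the robot, y to its left, z up, the work surface at z = 0. Lengths are in m, angles in rad, forces in N, time in s.
With the tool pointing down it reaches from about 0.4 to 0.85 m from the base axis. Payload 4.4 kg.
Tool frame: the origin (TCP) lies at the very end of the fingers, on their centre line; the grasp point (between the pads) lies 19 mm behind it; y points along the fingers, x is the direction in which the jaws open and shut, and the axes are right-handed (so a half turn about y gives the same grasp; the last joint's range is limited). The gripper opens to 94 mm and grips with 3 to 60 N. Pads are 16 mm wide; open, the fingers measure 119 mm over their backs; the gripper's body (75 mm by 177 mm) begins 78 mm behind the grasp point.
Start: joints at [1.069, 0.628, 0.038, 1.517, -0.027, 0.996, -0.02], TCP at [0.274, -0.589, 0.205] pointing down, gripper open.
Joint ranges: [-3.06, 3.06], [-0.37, 2.12], [-1.25, 1.32], [0.18, 2.47], [-1.1, 4.24], [0.23, 1.98], [-2.94, 2.94]. Speed limits (rad/s): [2.57, 2.57, 3.14, 3.14, 3.14, 3.14, 3.14].

## Interface

Orientations are given as a rotation vector (axis times angle).
In Python, from workcell import bot gives the robot as it stands.
- The arm moves only by the tool send_rows, never from a script. Its argument "deltas" is a list of rows, each a list of 5 numbers: the opening, from -1 (shut) to 1 (fully open), so that 0 is half open, then the shift along the world's x, y, z scaled (see below), then the turn about the world's z scaled (see below). A call has 1 to 10 rows; each row shifts and turns the commanded pose from where the row before left it; what a row does not reach is not made up. The controller multiplies each number of a shift by 0.15 m and each number of a turn by 4 degrees. A row lasts 1/12 s, in which the tool goes at most 41.7 mm and 7.16 degrees, less where a joint would pass 70% of its speed; a pose out of reach is approached as far as the arm can. A call with a number of a shift or a turn outside -1 to 1 is refused whole. A call with a gripper value outside its range is refused whole. The fingers move at their own pace and stop on an object; the grip force is fixed at half the most. Time passes only in rows, so rows that do not move let the fingers close. It gives the time, the measured TCP pose, the force and the opening at its end, in the units of the state.
- bot.sense(): the state, without advancing time (a new reading comes with each control period).
- bot.capture(name): name is "side" or "top"; returns a dict with "frame" (480x640x3 uint8, red, green, blue), "depth" (480x640 float32, m along the optical axis (not along the pixel's ray), 0 where there is no reading), "intrinsics" (3x3 intrinsics, pixels), "camera_from_world" (4x4, takes a point from world to camera coordinates). Camera axes: x right, y down, z forward; pixel columns grow to the right and rows downward; lengths in m; the calibration is good to about 2 mm. A picture is of the moment at which its call begins.
- bot.job_done(): hands the job in, once; it reports no verdict.
The state is a dict: "t": time; "qpos": joint angles; "dq": joint speeds; "tau": joint torques, N m; "tcp_pos": TCP position; "eef_rot": TCP orientation; "wrist_force": force on the tool from outside, world axes, zero at the start; "ft_torque": the same for the moment, N m; "grip_width": finger opening in m.
Only numpy, scipy, OpenCV 4.12 (cv2) and the standard library are available. Lean on these libraries where they do the work, as an engineer would, in place of code of your own. Each camera call takes 0.05 s, during which the arm holds its last target.

## Task

Make up the two gift trays from the stock along the near side of the table: in the long tray lay the wooden brush in the long compartment and the wide low jar in the square compartment; in the squarish tray lay the soap box in the long compartment and stand the bottle and the small jar in the two small compartments, one in each, whichever way round. Everything stands upright on its compartment's floor, is set down gently rather than dropped, and is let go; the canister is surplus, so leave it standing where it is.

Things in the scene. Friction and masses are not known exactly. Their poses are not given: they have to be found in the camera images.
- long_tray: Fixed white board tray, 82 (x) x 215 (y) mm outside, yaw within 0.3 rad of 0, left or right of the other tray. Floor 3 mm, walls 3 mm thick, rim 18 mm above the table; cross divider 4 mm thick, its top 12 mm above the table. Long compartment 76 (x) x 129 (y) mm, centre x 0, y -40 mm; square compartment 76 x 76 mm, centre x 0, y +66.5 mm. Origin: centre of underside; z up.
- square_tray: Fixed white board tray, 148 (x) x 132 (y) mm outside, yaw within 0.3 rad of 0. Floor 3 mm, walls 3 mm thick, rim 18 mm above the table; dividers 4 mm thick, tops at 12 mm. Long compartment nearest the robot 76 (x) x 126 (y) mm, centre x -33, y 0 mm; two small compartments on the far side, each 62 (x) x 61 (y) mm, centres x +40, y +32.5 and -32.5 mm. Origin: centre of underside; z up.
- brush: Clothes brush lying bristles down: wood back 50 (x) x 105 (y) x 24 mm over a rigid black bristle block 46 x 99 mm, 45 mm high in all. Grip it across x by the wood, 21 to 45 mm above its underside. About 0.13 kg. Its y starts within 0.6 rad of world y. Origin: centre of its underside; z up.
- soap_box: White soap carton with a kraft-brown band round its middle, 52 (x) x 96 (y) x 45 mm high, long along its y, gripped across x. About 0.13 kg. Its long axis starts within 0.6 rad of the world y axis. Origin: centre of its underside; z up.
- wide_jar: Wide low round white jar with a flat aluminium lid, diameter 58 mm, 45 mm high, straight sides. About 0.15 kg. Origin: centre of its underside; z up.
- bottle: Small round white bottle: body diameter 40 mm up to 50 mm, sloping shoulder to 57 mm, then a grey cap of diameter 22 mm up to 72 mm. Standing. About 0.12 kg. Origin: centre of its underside; z up.
- small_jar: Small round white jar with a flat aluminium lid, diameter 40 mm, 45 mm high, straight sides. About 0.09 kg. Origin: centre of its underside; z up.
- canister: Surplus, stays where it stands: round white canister, wooden lid and small knob, diameter 58 mm, 62 mm high, 78 with the knob. The stock stands in a row along world y, in any order, centres about 120 mm or more apart: finger room is on the near and far sides. Loose bystanders: tape roll 19 mm high between the trays, flat creasing stick before them, glue stick 77 mm high beyond. Origin: centre of its underside; z up.

How it is judged:
At the end, for the whole second after the job is handed in: Each of the five things is flat (tilt under 0.1 rad) on its own compartment's floor, its centre 11 to 17 mm or less from the compartment's (clearance plus 2 mm), bottle and small jar in different ones; all released, at rest; the canister upright within 25 mm of its start (x of brush in the frame of long_tray between -0.015 and 0.015 m and y of brush in the frame of long_tray between -0.054 and -0.026 m and z of brush in the frame of long_tray between 0 and 0.007 m and x of wide_jar in the frame of long_tray between -0.011 and 0.011 m and y of wide_jar in the frame of long_tray between 0.0555 and 0.0775 m and z of wide_jar in the frame of long_tray between 0 and 0.007 m and x of soap_box in the frame of square_tray between -0.047 and -0.019 m and y of soap_box in the frame of square_tray between -0.017 and 0.017 m and z of soap_box in the frame of square_tray between 0 and 0.007 m and (((x of bottle in the frame of square_tray between 0.027 and 0.053 m and y of bottle in the frame of square_tray between 0.02 and 0.045 m and z of bottle in the frame of square_tray between 0 and 0.007 m) and (x of small_jar in the frame of square_tray between 0.027 and 0.053 m and y of small_jar in the frame of square_tray between -0.045 and -0.02 m and z of small_jar in the frame of square_tray between 0 and 0.007 m)) or ((x of bottle in the frame of square_tray between 0.027 and 0.053 m and y of bottle in the frame of square_tray between -0.045 and -0.02 m and z of bottle in the frame of square_tray between 0 and 0.007 m) and (x of small_jar in the frame of square_tray between 0.027 and 0.053 m and y of small_jar in the frame of square_tray between 0.02 and 0.045 m and z of small_jar in the frame of square_tray between 0 and 0.007 m))) and angle between each of brush, soap_box, wide_jar, bottle, small_jar, canister's own z axis and vertical below 0.1 rad and linear speed of each of brush, soap_box, wide_jar, bottle, small_jar, canister below 0.02 m/s and distance of canister from where it was at the start of the episode below 0.025 m); the robot touches nothing.
It fails at once if the canister is pushed away or picked up (distance of canister from where it was at the start of the episode above 0.025 m).
It fails at once if a stock thing is knocked over (angle between any of brush, soap_box, wide_jar, bottle, small_jar, canister's own z axis and vertical above 0.8 rad).
It fails at once if a thing is dropped or slammed into a tray (over 90 N) (contact force between any of brush, soap_box, wide_jar, bottle, small_jar and long_tray above 90 N or contact force between any of brush, soap_box, wide_jar, bottle, small_jar and square_tray above 90 N).
It also fails if it takes over 112 s, if anything falls off the work surface, if the arm or the gripper's body presses on something with over 40 N, if the wrist force passes 120 N, or if a joint passes its speed limit or range.

## Working session

There is one attempt and no reset: what is moved stays moved. The work goes in short steps, Python scripts to look and compute and a tool call to move; the robot and the scene stay as the last step left them, time stands still between calls to the robot, and variables do not carry over. Pictures are saved under pics/ and viewed, and the job is handed in when it is done.

Besides the shell and the picture viewer there is one more tool, called after "Request:" as name(argument=value, ...) on one line, values as JSON. send_rows: Moves the arm, as the interface text tells. Its arguments: {"type":"object","properties":{"deltas":{"type":"array","items":{"type":"array","items":{"type":"number"}}}},"required":["deltas"]}

```bash
mkdir -p pics; ls; python3 - <<'E'
from workcell import bot
import cv2,numpy as np
s=bot.sense(); print({k:np.round(v,3) for k,v in s.items()})
for n in ("top","side"):
    c=bot.capture(n); cv2.imwrite(f"pics/{n}0.png",c["frame"][:,:,::-1]); np.savez(f"{n}0.npz",**c)
    print(c["intrinsics"],c["camera_from_world"].round(3))
E
```

```text
pics
{'t': np.float64(0.0), 'qpos': array([ 1.069,  0.629,  0.038,  1.518, -0.027,  0.996, -0.02 ]), 'dq': array([-0.001,  0.001,  0.   , -0.003,  0.002, -0.001, -0.   ]), 'tau': array([ 0.0000e+00, -5.4973e+01,  1.1440e+00, -1.8664e+01, -5.2000e-02,
        2.4000e-02,  0.0000e+00]), 'tcp_pos': array([ 0.274, -0.589,  0.205]), 'eef_rot': array([-1.383,  0.884, -0.881]), 'wrist_force': array([-1.138, -0.477, -0.761]), 'ft_torque': array([ 0.027,  0.018, -0.01 ]), 'grip_width': np.float64(0.094)}
[[499.14558631   0.         321.53604429]
 [  0.         499.14558631 237.11963496]
 [  0.           0.           1.        ]] [[ 0.029 -0.999  0.013 -0.031]
 [-0.987 -0.031 -0.156  0.516]
 [ 0.156 -0.008 -0.988  0.996]
 [ 0.     0.     0.     1.   ]]
[[538.60714691   0.         319.80282176]
 [  0.         538.60714691 238.62621319]
 [  0.           0.           1.        ]] [[-0.945 -0.325  0.015  0.498]
 [-0.181  0.487 -0.854  0.134]
 [ 0.271 -0.81  -0.52   0.983]
 [ 0.     0.     0.     1.   ]]
```

View pics/top0.png

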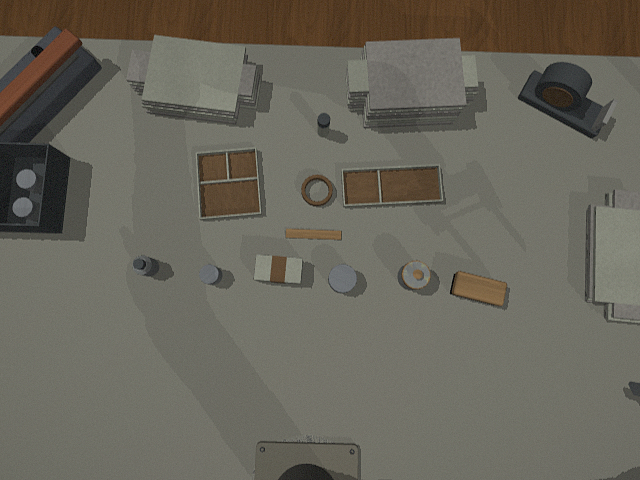

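View pics/side0.png

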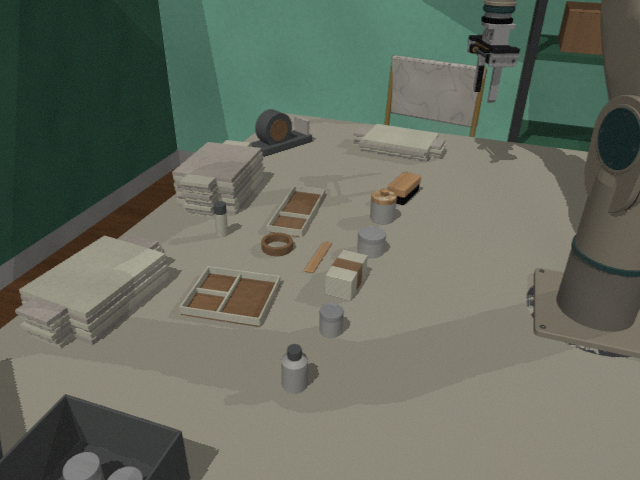

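```bash
cat > h.py <<'E'
import numpy as np,cv2
def cloud(c):
    K=c["intrinsics"];T=c["camera_from_world"];d=c["depth"]
    v,u=np.mgrid[:480,:640]
    p=np.stack([(u-K[0,2])/K[0,0]*d,(v-K[1,2])/K[1,1]*d,d],-1)
    w=(p-T[:3,3])@T[:3,:3]
    w[d==0]=np.nan
    return w
def ray(c,uv,z):
    K=c["intrinsics"];T=c["camera_from_world"]
    uv=np.atleast_2d(uv).astype(float)
    d=np.c_[(uv-K[:2,2])/K[[0,1],[0,1]],np.ones(len(uv))]@T[:3,:3]
    o=-T[:3,:3].T@T[:3,3]
    return (o+d*((z-o[2])/d[:,2])[:,None])[:,:2]
def proj(c,P):
    P=np.atleast_2d(P);q=P@c["camera_from_world"][:3,:3].T+c["camera_from_world"][:3,3]
    q=q@c["intrinsics"].T
    return q[:,:2]/q[:,2:]
def load(n):
    return dict(np.load(n))
E
python3 - <<'E'
from h import *
for n in("top0.npz","side0.npz"):
    c=load(n);w=cloud(c)
    if n[0]=='t':
        # flat table area check
        for (u,v) in [(300,350),(500,230),(150,330),(200,140)]: print(w[v-4:v+4,u-4:u+4].reshape(-1,3).mean(0).round(4),w[v-4:v+4,u-4:u+4,2].std())
    box=dict(x0=.2,x1=.62,y0=-.55,y1=.45) 
    z=w[...,2]
    m=(z>.008)&(z<.1)&(w[...,0]>.2)&(w[...,0]<.8)&(abs(w[...,1])<.5)
    m=m.astype(np.uint8)
    k,L,S,C=cv2.connectedComponentsWithStats(m)
    print(n)
    for i in range(1,k):
        if S[i,4]<40: continue
        P=w[L==i]; zt=np.percentile(P[:,2],90); T=P[P[:,2]>zt-.006]
        r=cv2.minAreaRect((T[:,:2]*1000).astype(np.float32))
        print(C[i].round(0),S[i,4],'ztop',zt.round(4),'mean',(T.mean(0)*1000).round(1),'rect',np.round(r[0],1),np.round(r[1],1),round(r[2],1))
E
```

```text
[nan nan nan] nan
[ 5.516e-01 -4.028e-01 -4.000e-04] 0.00204135552923121
[0.3163 0.3372 0.0008] 0.002196806379118168
[nan nan nan] nan
top0.npz
[194. 109.] 1683 ztop 0.0618 mean [791.2 253.6  60.5] rect [793.  274.4] [200.   23.4] 87.1
[410. 113.] 2259 ztop 0.0909 mean [ 791.8 -188.9   90. ] rect [ 789.3 -206.9] [ 21.1 200. ] 0.1
[323. 124.] 249 ztop 0.0791 mean [759.1 -11.9  77.6] rect [758.9 -12. ] [24.9 25.6] 71.5
[226. 181.] 808 ztop 0.0201 mean [633.3 193.2  18.1] rect [632.5 189.8] [150.  132.9] 7.0
[392. 185.] 724 ztop 0.0201 mean [ 639.7 -165.7   17.8] rect [ 638.9 -164.5] [ 83.4 215.8] 4.7
[316. 190.] 366 ztop 0.0216 mean [622.6  -2.2  19.2] rect [622.5  -2.4] [66.1 66.4] 46.1
[278. 269.] 1259 ztop 0.0481 mean [447.   71.4  45.9] rect [447.2  71.5] [95.9 52.4] 86.8
[145. 266.] 423 ztop 0.0729 mean [446.  346.5  72.5] rect [446.5 347.2] [21.1 20.4] 47.4
[414. 276.] 764 ztop 0.0671 mean [ 442.1 -206.8   65.1] rect [ 442.7 -207.8] [56.4 56.5] 59.7
[210. 275.] 366 ztop 0.0487 mean [432.1 212.   46.4] rect [432.4 212.2] [37.  38.4] 0.1
[342. 279.] 648 ztop 0.0486 mean [432.  -60.
[... 289 characters left out ...]
-200.8   63.5] rect [ 443.6 -204. ] [57.7 56.1] 12.0
[295. 210.] 641 ztop 0.0187 mean [ 641.4 -149.3   16.5] rect [ 641.2 -164.9] [ 84.2 222.2] 4.8
[354. 262.] 2134 ztop 0.0464 mean [444.4  36.9  45.1] rect [442.8  16.7] [213.5  57.5] 83.7
[276. 243.] 395 ztop 0.0201 mean [624.2   1.2  18.2] rect [ 6.246e+02 -5.000e-01] [65.9 67.9] 23.5
[127. 294.] 2829 ztop 0.0599 mean [791.9 264.   59. ] rect [794.9 274.2] [200.4  21.5] 86.4
[228. 295.] 1432 ztop 0.0188 mean [636.4 195.5  16.5] rect [635.3 188.4] [150.3 138.3] 6.7
[330. 318.] 680 ztop 0.0466 mean [434.4 214.8  45.4] rect [435.4 212.9] [38.7 40.9] 18.1
[294. 368.] 1030 ztop 0.0714 mean [448.  349.3  71.3] rect [448.4 348.1] [20.7 22.3] 16.7
```

```bash
python3 - <<'E'
from workcell import bot
import numpy as np
from scipy.spatial.transform import Rotation as R
s=bot.sense();M=R.from_rotvec(s["eef_rot"]).as_matrix();print(M.round(3)); print('jaw deg',np.degrees(np.arctan2(M[1,0],M[0,0])), s['tcp_pos'])
def tf(o,a,p):
    a=np.radians(a);return np.round([o[0]+np.cos(a)*p[0]-np.sin(a)*p[1],o[1]+np.sin(a)*p[0]+np.cos(a)*p[1]],1)
L=(640,-164.7);S=(633.9,189.1)
print('brush',tf(L,4.7,(0,-40)),'wj',tf(L,4.7,(0,66.5)))
print('soap',tf(S,6.9,(-33,0)),'sm+',tf(S,6.9,(40,32.5)),'sm-',tf(S,6.9,(40,-32.5)))
E
```

```text
[[ 0.422 -0.001  0.907]
 [-0.907  0.001  0.422]
 [-0.002 -1.    -0.   ]]
jaw deg -65.03344479773311 [ 0.27415667 -0.58873547  0.20468539]
brush [ 643.3 -204.6] wj [634.6 -98.4]
soap [601.1 185.1] sm+ [669.7 226.2] sm- [677.5 161.6]
```

Request:
send_rows(deltas=[[1,0.07,0.117,0,0.94],[1,0.07,0.117,0,0.94],[1,0.07,0.117,0,0.94],[1,0.07,0.117,0,0.94],[1,0.07,0.117,0,0.94],[1,0.07,0.117,0,0.94],[1,0.07,0.117,0,0.94],[1,0.07,0.117,0,0.94],[1,0.07,0.117,0,0.94],[1,0.07,0.117,0,0.94]])

```text
t: 0.93
tcp_pos: [0.3803, -0.4121, 0.2055]
eef_rot: [-1.539, 0.371, -0.371]
wrist_force: [-0.3, 0.4, -0.5]
grip_width: 0.0945
```

Request:
send_rows(deltas=[[1,0.07,0.117,0,0.94],[1,0.07,0.117,-0.1,0.94],[1,0.07,0.117,-0.1,0.94],[1,0.07,0.117,-0.1,0.94],[1,0,0,-0.2,0],[1,0,0,-0.2,0],[1,0,0,-0.1,0],[1,0,0,0,0],[1,0,0,0,0],[1,0,0,0,0]])

```text
t: 1.77
tcp_pos: [0.4225, -0.3436, 0.0865]
eef_rot: [-1.565, 0.167, -0.17]
wrist_force: [-0.4, 0.3, 0.3]
grip_width: 0.0941
```

Request:
send_rows(deltas=[[1,-0.01,0,-0.15,0],[1,0,0,-0.15,0],[1,0,0,-0.08,0],[1,0,0,-0.05,0],[1,0,0,0,0],[1,0,0,0,0]])

```text
t: 2.27
tcp_pos: [0.4207, -0.344, 0.0219]
eef_rot: [-1.565, 0.168, -0.171]
wrist_force: [0.7, -0.6, 0.3]
grip_width: 0.0942
```

```bash
cat > snap.py <<'E'
import sys,cv2,numpy as np
from workcell import bot
for n in ("top","side"):
    c=bot.capture(n); np.savez(f"{n}_{sys.argv[1]}.npz",**c)
    cv2.imwrite(f"pics/{n}_{sys.argv[1]}.png",c["frame"][:,:,::-1])
s=bot.sense(); print(s['t'],s['tcp_pos'],s['wrist_force'],s['grip_width'])
E
python3 snap.py b1
```

```text
2.3667 [ 0.42082877 -0.34419739  0.02224752] [-0.69444384 -0.21818891  0.10541174] 0.09399435368742474
```

View pics/side_b1.png

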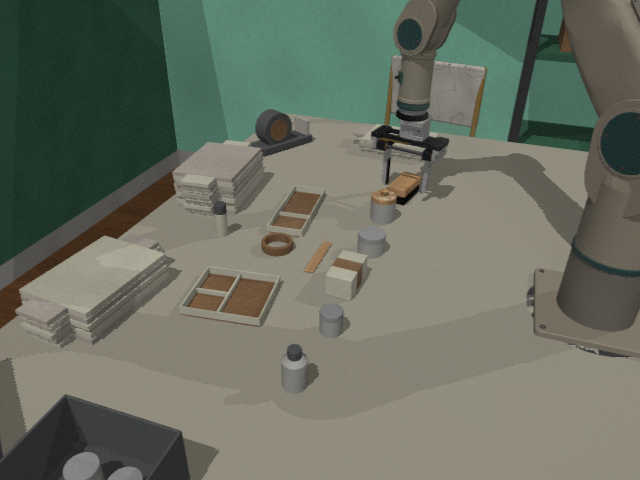

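The fingers straddle the brush at (405,185) with equal room on both sides, so I'll close.

Request:
send_rows(deltas=[[0.3,0,0,0,0],[0.1,0,0,0,0],[-1,0,0,0,0],[-1,0,0,0,0],[-1,0,0,0,0],[-1,0,0,0,0],[-1,0,0,0,0],[-1,0,0,0,0]])

```text
t: 3.03
tcp_pos: [0.4202, -0.3436, 0.021]
eef_rot: [-1.564, 0.169, -0.17]
wrist_force: [-0.1, -0.4, -0.1]
grip_width: 0.0499
```

Request:
send_rows(deltas=[[-1,0,0,0.05,0],[-1,0,0,0.1,0],[-1,0,0,0.15,0],[-1,0,0,0.15,0],[-1,0,0,0.15,0],[-1,0,0,0,0],[-1,0,0,0,0]])

```text
t: 3.62
tcp_pos: [0.4204, -0.3441, 0.1122]
eef_rot: [-1.565, 0.168, -0.172]
wrist_force: [-0.4, 0.1, -2.1]
grip_width: 0.0501
```

Request:
send_rows(deltas=[[-1,0.15,0.08,0.05,0.42],[-1,0.15,0.09,0.05,0.42],[-1,0.15,0.095,0,0.42],[-1,0.15,0.095,0,0.43],[-1,0.15,0.095,0,0.43],[-1,0.15,0.095,0,0.43],[-1,0.15,0.095,0,0.43],[-1,0.15,0.095,0,0.43],[-1,0.15,0.095,0,0.42],[-1,0.136,0.095,0,0.42]])

```text
t: 4.45
tcp_pos: [0.6428, -0.2028, 0.1239]
eef_rot: [-1.569, -0.062, 0.067]
wrist_force: [-0.5, -0.3, -1.9]
grip_width: 0.0497
```

Request:
send_rows(deltas=[[-1,0,0,0,0],[-1,0,0,-0.1,0],[-1,0,0,-0.15,0],[-1,0,0,-0.1,0],[-1,0,0,0,0],[-1,0,0,0,0],[-1,0,0,0,0]])

```text
t: 5.03
tcp_pos: [0.6428, -0.2042, 0.0736]
eef_rot: [-1.57, -0.063, 0.063]
wrist_force: [0.1, -0.5, -0.2]
grip_width: 0.0498
```

```bash
python3 snap.py b2
```

```text
5.1333 [ 0.64345978 -0.20434523  0.07448585] [ 0.0551413   0.30923198 -0.91100177] 0.05029023779503896
```

View pics/side_b2.png

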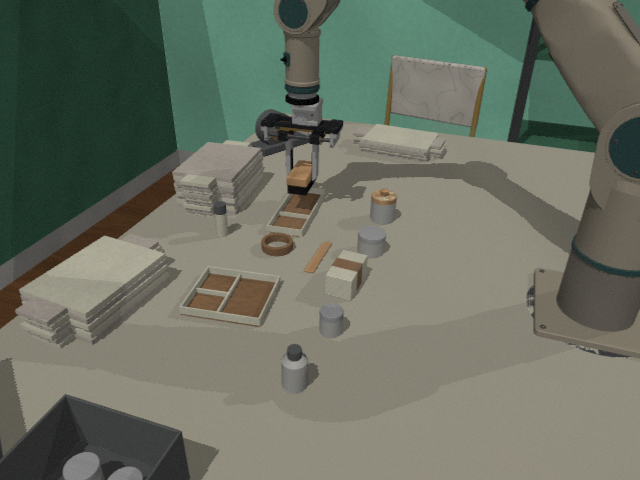

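The brush at (300,178) hangs level over the long compartment. Now lowering it slowly.

Request:
send_rows(deltas=[[-1,0,0,-0.1,0],[-1,0,0,-0.1,0],[-1,0,0,-0.06,0],[-1,0,0,-0.03,0],[-1,0,0,-0.01,0],[-1,0,0,-0.01,0],[-1,0,0,-0.01,0],[-1,0,0,0,0]])

```text
t: 5.8
tcp_pos: [0.6432, -0.2041, 0.0259]
eef_rot: [-1.57, -0.064, 0.063]
wrist_force: [0.6, 0.2, -0.9]
grip_width: 0.0497
```

Request:
send_rows(deltas=[[-1,0,0,-0.007,0],[-1,0,0,-0.005,0],[-1,0,0,0,0]])

```text
t: 6.05
tcp_pos: [0.6432, -0.2041, 0.0241]
eef_rot: [-1.57, -0.064, 0.063]
wrist_force: [0.5, -0.4, -0.1]
grip_width: 0.0498
```

Request:
send_rows(deltas=[[-1,0,0,-0.006,0],[-1,0,0,0,0],[-1,0,0,0,0]])

```text
t: 6.3
tcp_pos: [0.6431, -0.2042, 0.024]
eef_rot: [-1.57, -0.064, 0.063]
wrist_force: [-2.4, 0.9, 6.2]
grip_width: 0.0498
```

Request:
send_rows(deltas=[[0.15,0,0,0,0],[0.3,0,0,0,0],[0.4,0,0,0,0],[0.4,0,0,0,0],[0.4,0,0,0.05,0],[0.4,0,0,0.1,0],[0.4,0,0,0.2,0],[0.4,0,0,0.2,0],[0.4,0,0,0.1,0],[0.4,0,0,0,0]])

```text
t: 7.13
tcp_pos: [0.6459, -0.2047, 0.1251]
eef_rot: [-1.572, -0.069, 0.057]
wrist_force: [0.8, 0.4, -0.3]
grip_width: 0.0661
```

```bash
python3 snap.py b3
```

```text
7.2333 [ 0.64299174 -0.20415804  0.12092174] [-0.08403013 -0.09776903 -0.8078064 ] 0.06594216675188092
```

View pics/side_b3.png

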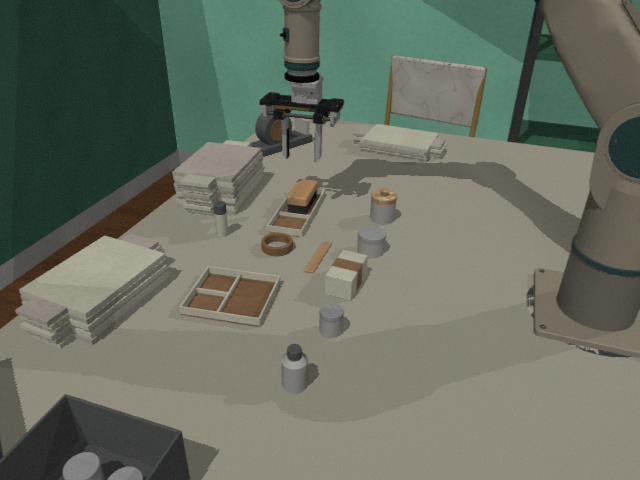

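Brush is lying in its compartment at (302,195). Next, the wide jar.

Request:
send_rows(deltas=[[0.7,-0.14,0.096,0,0],[1,-0.14,0.096,0,0],[1,-0.14,0.096,0,0],[1,-0.14,0.096,0,0],[1,-0.14,0.096,0,0],[1,-0.14,0.096,0,0],[1,-0.14,0.096,0,0],[1,-0.14,0.096,0,0],[1,-0.14,0.096,0,0],[1,-0.14,0.096,0,0]])

```text
t: 8.07
tcp_pos: [0.4304, -0.0594, 0.1192]
eef_rot: [-1.569, -0.061, 0.065]
wrist_force: [0.6, 0.5, 0.3]
grip_width: 0.0938
```

Request:
send_rows(deltas=[[1,0,0,0,0],[1,0,0,-0.1,0],[1,0,0,-0.2,0],[1,0,0,-0.1,0],[1,0,0,0,0],[1,0,0,0,0]])

```text
t: 8.57
tcp_pos: [0.4318, -0.06, 0.0592]
eef_rot: [-1.569, -0.061, 0.066]
wrist_force: [0.5, 0.9, -0.1]
grip_width: 0.094
```

Request:
send_rows(deltas=[[1,0,0,-0.12,0],[1,0,0,-0.1,0],[1,0,0,-0.03,0],[0.5,0,0,0,0],[0.3,0,0,0,0],[-1,0,0,0,0],[-1,0,0,0,0],[-1,0,0,0,0],[-1,0,0,0,0],[-1,0,0,0,0]])

```text
t: 9.4
tcp_pos: [0.4332, -0.0601, 0.0233]
eef_rot: [-1.57, -0.064, 0.062]
wrist_force: [0.2, 0.0, 5.8]
grip_width: 0.0572
```

Request:
send_rows(deltas=[[-1,0,0,0,0],[-1,0,0,0.05,0],[-1,0,0,0.1,0],[-1,0,0,0.15,0],[-1,0,0,0.15,0],[-1,0,0,0.1,0],[-1,0,0,0,0],[-1,0,0,0,0]])

```text
t: 10.07
tcp_pos: [0.4331, -0.0603, 0.1058]
eef_rot: [-1.57, -0.064, 0.062]
wrist_force: [-0.1, 0.9, -2.1]
grip_width: 0.0575
```

Request:
send_rows(deltas=[[-1,0.143,-0.024,0,0],[-1,0.15,-0.028,0,0],[-1,0.15,-0.028,0,0],[-1,0.15,-0.029,0,0],[-1,0.15,-0.029,0,0],[-1,0.15,-0.029,0,0],[-1,0.15,-0.029,0,0],[-1,0.15,-0.029,0,0],[-1,0.15,-0.029,0,0],[-1,0,0,0,0]])

```text
t: 10.9
tcp_pos: [0.6377, -0.0989, 0.1031]
eef_rot: [-1.57, -0.064, 0.061]
wrist_force: [0.5, -1.0, -1.4]
grip_width: 0.0574
```

Request:
send_rows(deltas=[[-1,0,0,-0.1,0],[-1,0,0,-0.1,0],[-1,0,0,0,0],[-1,0,0,0,0]])

```text
t: 11.23
tcp_pos: [0.6321, -0.0979, 0.0732]
eef_rot: [-1.569, -0.06, 0.067]
wrist_force: [-0.0, 0.1, -0.4]
grip_width: 0.0571
```

```bash
python3 snap.py w2
```

```text
11.3333 [ 0.63396948 -0.0979543   0.07516928] [-0.20449866  0.16388038 -1.45802723] 0.057142219342448786
```

View pics/side_w2.png

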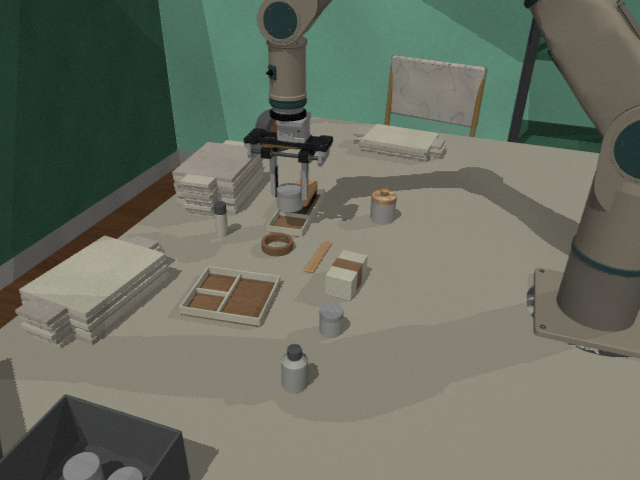

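Jar held level at (289,198), above the square compartment (290,223). Lowering it.

Request:
send_rows(deltas=[[-1,0,0,-0.1,0],[-1,0,0,-0.1,0],[-1,0,0,-0.06,0],[-1,0,0,-0.03,0],[-1,0,0,-0.01,0],[-1,0,0,-0.005,0],[-1,0,0,0,0],[-1,0,0,0,0]])

```text
t: 12.0
tcp_pos: [0.6348, -0.0982, 0.0303]
eef_rot: [-1.57, -0.064, 0.062]
wrist_force: [1.0, -0.7, -2.5]
grip_width: 0.0573
```

Request:
send_rows(deltas=[[-1,0,0,-0.01,0],[-1,0,0,-0.007,0],[-1,0,0,-0.005,0],[-1,0,0,-0.004,0],[-1,0,0,0,0]])

```text
t: 12.42
tcp_pos: [0.6344, -0.0982, 0.0264]
eef_rot: [-1.57, -0.063, 0.063]
wrist_force: [-1.9, -0.4, 3.8]
grip_width: 0.0571
```

Request:
send_rows(deltas=[[0.3,0,0,0,0],[0.4,0,0,0,0],[0.53,0,0,0,0],[0.53,0,0,0,0],[0.53,0,0,0.05,0],[0.53,0,0,0.1,0],[0.53,0,0,0.2,0],[0.53,0,0,0.2,0],[0.53,0,0,0.1,0],[0.53,0,0,0,0]])

```text
t: 13.25
tcp_pos: [0.6373, -0.0982, 0.1278]
eef_rot: [-1.571, -0.069, 0.057]
wrist_force: [-0.2, 0.2, -0.2]
grip_width: 0.0717
```

```bash
python3 snap.py w3
```

```text
13.35 [ 0.63447041 -0.0982586   0.12376406] [-0.61782415 -0.30571017  0.32092612] 0.0719570311331609
```

View pics/side_w3.png

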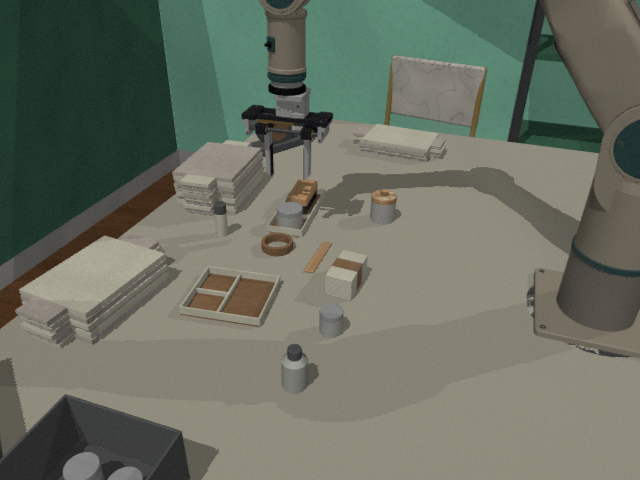

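Wide jar is standing in the square compartment at (290,215). Next, the small jar.

Request:
send_rows(deltas=[[0.53,-0.096,0.148,0,0.06],[0.53,-0.096,0.148,0,0.06],[0.53,-0.096,0.148,0,0.06],[0.53,-0.096,0.148,0,0.06],[0.53,-0.096,0.148,0,0.06],[0.53,-0.096,0.148,0,0.06],[0.53,-0.096,0.148,0,0.06],[0.53,-0.096,0.148,0,0.06],[0.53,-0.096,0.148,0,0.06],[0.53,-0.096,0.148,0,0.03]])

```text
t: 14.18
tcp_pos: [0.4883, 0.1244, 0.1218]
eef_rot: [-1.569, -0.092, 0.097]
wrist_force: [-0.8, 0.7, -0.7]
grip_width: 0.072
```

Request:
send_rows(deltas=[[0.53,-0.096,0.148,0,0],[0.53,-0.096,0.148,0,0],[0.53,-0.096,0.148,0,0],[0.53,-0.096,0.148,0,0],[0.53,0,0,0,0],[0.53,0,0,-0.15,0],[0.53,0,0,-0.2,0],[0.53,0,0,-0.08,0],[0.53,0,0,0,0],[0.53,0,0,0,0]])

```text
t: 15.02
tcp_pos: [0.4317, 0.2118, 0.0575]
eef_rot: [-1.57, -0.092, 0.097]
wrist_force: [0.2, 0.3, -0.5]
grip_width: 0.0723
```

Request:
send_rows(deltas=[[0.53,0.008,0,-0.12,0],[0.53,0,0,-0.1,0],[0.53,0,0,-0.015,0],[0.2,0,0,0,0],[0,0,0,0,0],[-1,0,0,0,0],[-1,0,0,0,0],[-1,0,0,0,0],[-1,0,0,0,0],[-1,0,0,0,0]])

```text
t: 15.85
tcp_pos: [0.4342, 0.2128, 0.024]
eef_rot: [-1.568, -0.095, 0.094]
wrist_force: [-0.0, -0.9, 6.0]
grip_width: 0.0389
```

Request:
send_rows(deltas=[[-1,0,0,0,0],[-1,0,0,0.05,0],[-1,0,0,0.1,0],[-1,0,0,0.15,0],[-1,0,0,0.15,0],[-1,0,0,0.1,0],[-1,0,0,0,0],[-1,0,0,0,0]])

```text
t: 16.52
tcp_pos: [0.4343, 0.2127, 0.1065]
eef_rot: [-1.568, -0.095, 0.093]
wrist_force: [0.1, -0.0, -0.6]
grip_width: 0.0391
```

Request:
send_rows(deltas=[[-1,0.15,-0.031,0,0],[-1,0.15,-0.031,0,0],[-1,0.15,-0.031,0,0],[-1,0.15,-0.031,0,0],[-1,0.15,-0.031,0,0],[-1,0.15,-0.031,0,0],[-1,0.15,-0.031,0,0],[-1,0.15,-0.031,0,0],[-1,0.15,-0.031,0,0],[-1,0.15,-0.031,0,0]])

```text
t: 17.35
tcp_pos: [0.6586, 0.1654, 0.1035]
eef_rot: [-1.57, -0.092, 0.097]
wrist_force: [0.1, 0.2, -0.9]
grip_width: 0.0391
```

Request:
send_rows(deltas=[[-1,0.121,-0.031,0,0],[-1,0,0,0,0],[-1,0,0,-0.1,0],[-1,0,0,-0.1,0],[-1,0,0,0,0],[-1,0,0,0,0],[-1,0,0,0,0]])

```text
t: 17.93
tcp_pos: [0.6765, 0.1619, 0.0757]
eef_rot: [-1.569, -0.094, 0.095]
wrist_force: [-0.0, 0.5, -0.8]
grip_width: 0.0394
```

```bash
python3 snap.py j2
```

```text
18.0333 [0.67727915 0.16191074 0.07664762] [ 0.02496623  0.24708803 -1.27782752] 0.038983321054144586
```

View pics/side_j2.png

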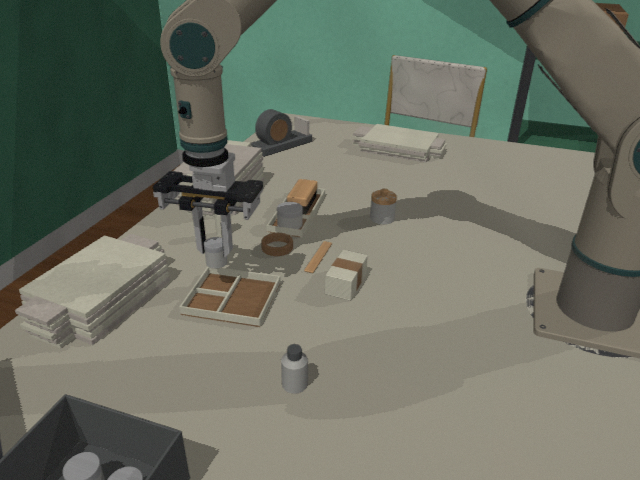

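The jar hangs level at (215,253), above the small compartment (217,283). Lowering it.

Request:
send_rows(deltas=[[-1,0,0,-0.1,0],[-1,0,0,-0.1,0],[-1,0,0,-0.06,0],[-1,0,0,-0.03,0],[-1,0,0,-0.015,0],[-1,0,0,-0.005,0],[-1,0,0,0,0],[-1,0,0,0,0]])

```text
t: 18.7
tcp_pos: [0.6776, 0.1617, 0.0301]
eef_rot: [-1.568, -0.095, 0.093]
wrist_force: [0.7, 0.4, -0.9]
grip_width: 0.0393
```

Request:
send_rows(deltas=[[-1,0,0,-0.008,0],[-1,0,0,-0.006,0],[-1,0,0,-0.005,0],[-1,0,0,0,0],[-1,0,0,0,0]])

```text
t: 19.12
tcp_pos: [0.6772, 0.1615, 0.0271]
eef_rot: [-1.569, -0.095, 0.094]
wrist_force: [-1.7, -0.6, 3.0]
grip_width: 0.0393
```

Request:
send_rows(deltas=[[-0.05,0,0,0,0],[0.1,0,0,0,0],[0.25,0,0,0,0],[0.25,0,0,0,0],[0.25,0,0,0.05,0],[0.25,0,0,0.1,0],[0.25,0,0,0.2,0],[0.25,0,0,0.2,0],[0.25,0,0,0.1,0],[0.25,0,0,0,0]])

```text
t: 19.95
tcp_pos: [0.6804, 0.1627, 0.1303]
eef_rot: [-1.566, -0.102, 0.087]
wrist_force: [-0.1, 0.7, -0.8]
grip_width: 0.0587
```

```bash
python3 snap.py j3
```

```text
20.05 [0.67755566 0.16161915 0.12557414] [-0.03541007  0.08671767 -0.46830114] 0.05897681080566273
```

View pics/side_j3.png

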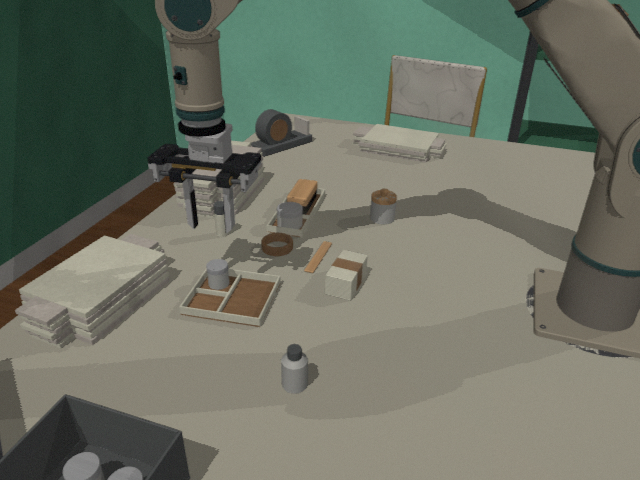

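Small jar is standing in its compartment at (218,275). Next, the bottle.

Request:
send_rows(deltas=[[0.5,-0.14,0.113,0,0],[0.5,-0.14,0.113,0,0],[0.5,-0.14,0.113,0,0],[0.5,-0.14,0.113,0,0],[0.5,-0.14,0.113,0,0],[0.5,-0.14,0.113,0,0],[0.5,-0.14,0.113,0,0],[0.5,-0.14,0.113,0,0],[0.5,-0.14,0.113,0,0],[0.5,-0.14,0.113,0,0]])

```text
t: 20.88
tcp_pos: [0.465, 0.3309, 0.1229]
eef_rot: [-1.57, -0.093, 0.096]
wrist_force: [0.6, 0.4, -0.4]
grip_width: 0.0709
```

Request:
send_rows(deltas=[[0.5,-0.134,0.111,0,0],[0.5,0,0,0,0],[0.5,0,0,0,0],[0.5,0,0,-0.1,0],[0.5,0,0,-0.1,0],[0.5,0,0,0,0],[0.5,0,0,0,0]])

```text
t: 21.47
tcp_pos: [0.4472, 0.3458, 0.093]
eef_rot: [-1.571, -0.091, 0.094]
wrist_force: [-0.9, 0.0, 0.4]
grip_width: 0.0707
```

Request:
send_rows(deltas=[[0.5,0.004,0.01,-0.13,0],[0.5,0,0,-0.14,0],[0.5,0,0,-0.12,0],[0.5,0,0,-0.07,0],[0.5,0,0,-0.015,0],[0.5,0,0,0,0],[0.5,0,0,0,0]])

```text
t: 22.05
tcp_pos: [0.4482, 0.3495, 0.0236]
eef_rot: [-1.568, -0.095, 0.093]
wrist_force: [-0.6, 1.0, 0.4]
grip_width: 0.0708
```

Request:
send_rows(deltas=[[0.2,0,0,0,0],[0,0,0,0,0],[-1,0,0,0,0],[-1,0,0,0,0],[-1,0,0,0,0],[-1,0,0,0,0],[-1,0,0,0,0],[-1,0,0,0,0]])

```text
t: 22.72
tcp_pos: [0.4477, 0.3493, 0.0231]
eef_rot: [-1.568, -0.095, 0.094]
wrist_force: [-1.5, -0.3, 3.6]
grip_width: 0.0395
```

Request:
send_rows(deltas=[[-1,0,0,0.05,0],[-1,0,0,0.1,0],[-1,0,0,0.15,0],[-1,0,0,0.15,0],[-1,0,0,0.1,0],[-1,0,0,0,0],[-1,0,0,0,0]])

```text
t: 23.3
tcp_pos: [0.4477, 0.3493, 0.1057]
eef_rot: [-1.568, -0.095, 0.094]
wrist_force: [0.2, 0.2, -1.2]
grip_width: 0.0394
```

Request:
send_rows(deltas=[[-1,0.148,-0.081,0,0],[-1,0.148,-0.081,0,0],[-1,0.148,-0.081,0,0],[-1,0.148,-0.081,0,0],[-1,0.148,-0.081,0,0],[-1,0.148,-0.081,0,0],[-1,0.148,-0.081,0,0],[-1,0.148,-0.081,0,0],[-1,0.148,-0.081,0,0],[-1,0.148,-0.081,0,0]])

```text
t: 24.13
tcp_pos: [0.6692, 0.2263, 0.1028]
eef_rot: [-1.57, -0.092, 0.097]
wrist_force: [-0.1, 1.3, -1.3]
grip_width: 0.0393
```

Request:
send_rows(deltas=[[-1,0,0,0,0],[-1,0,0,-0.1,0],[-1,0,0,-0.1,0],[-1,0,0,0,0],[-1,0,0,0,0],[-1,0,0,0,0]])

```text
t: 24.63
tcp_pos: [0.6691, 0.2279, 0.0749]
eef_rot: [-1.569, -0.094, 0.095]
wrist_force: [0.2, 1.0, -1.0]
grip_width: 0.0393
```

```bash
python3 snap.py o2
```

```text
24.7333 [0.66985797 0.22809475 0.07594487] [ 0.13186582 -0.30218106 -1.80576503] 0.03919549359500429
```

View pics/side_o2.png

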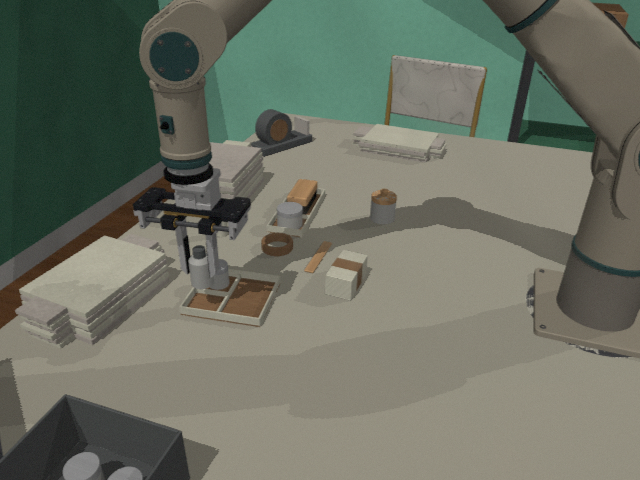

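Bottle at (200,268), over the second small compartment and clear of the small jar (219,275). Lowering it.

Request:
send_rows(deltas=[[-1,0,0,-0.1,0],[-1,0,0,-0.1,0],[-1,0,0,-0.06,0],[-1,0,0,-0.03,0],[-1,0,0,-0.015,0],[-1,0,0,-0.005,0],[-1,0,0,0,0],[-1,0,0,0,0]])

```text
t: 25.4
tcp_pos: [0.67, 0.2279, 0.0294]
eef_rot: [-1.568, -0.095, 0.094]
wrist_force: [0.0, -0.6, -2.1]
grip_width: 0.0397
```

Request:
send_rows(deltas=[[-1,0,0,-0.008,0],[-1,0,0,-0.006,0],[-1,0,0,-0.005,0],[-1,0,0,0,0],[-1,0,0,0,0]])

```text
t: 25.82
tcp_pos: [0.6697, 0.2277, 0.0262]
eef_rot: [-1.569, -0.095, 0.094]
wrist_force: [-1.1, 0.8, 0.3]
grip_width: 0.0394
```

Request:
send_rows(deltas=[[-1,0,0,-0.005,0],[-1,0,0,0,0],[-1,0,0,0,0]])

```text
t: 26.07
tcp_pos: [0.6697, 0.2277, 0.0261]
eef_rot: [-1.569, -0.095, 0.094]
wrist_force: [-1.3, -0.8, 5.9]
grip_width: 0.0394
```

Request:
send_rows(deltas=[[-0.05,0,0,0,0],[0.1,0,0,0,0],[0.25,0,0,0,0],[0.25,0,0,0,0],[0.25,0,0,0.05,0],[0.25,0,0,0.1,0],[0.25,0,0,0.2,0],[0.25,0,0,0.2,0],[0.25,0,0,0.1,0],[0.25,0,0,0,0]])

```text
t: 26.9
tcp_pos: [0.6728, 0.2293, 0.129]
eef_rot: [-1.565, -0.101, 0.087]
wrist_force: [0.3, 1.1, 0.4]
grip_width: 0.0589
```

```bash
python3 snap.py o3
```

```text
27.0 [0.6700232  0.22780584 0.12421114] [-0.08659616 -0.54029601  0.25404714] 0.05866730092028228
```

View pics/side_o3.png

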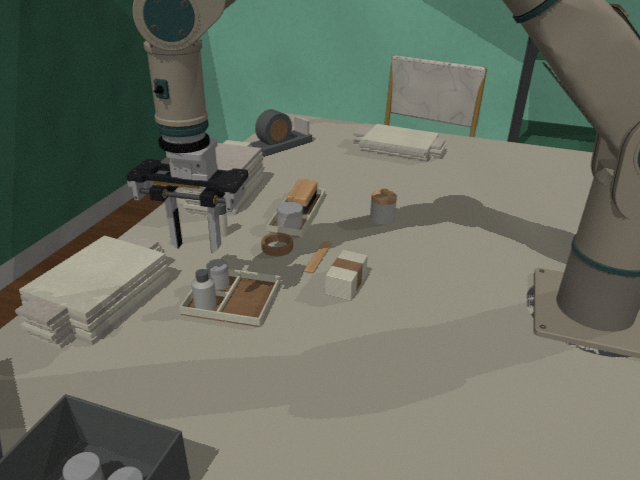

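The bottle is standing at (205,292). Last is the soap box.

Request:
send_rows(deltas=[[0.8,-0.134,-0.095,0,-0.23],[1,-0.134,-0.095,0,-0.23],[1,-0.134,-0.095,0,-0.23],[1,-0.134,-0.095,0,-0.23],[1,-0.134,-0.095,0,-0.23],[1,-0.134,-0.095,0,-0.23],[1,-0.134,-0.095,0,-0.23],[1,-0.134,-0.095,0,-0.23],[1,-0.134,-0.095,0,-0.23],[1,-0.134,-0.095,0,-0.23]])

```text
t: 27.83
tcp_pos: [0.4664, 0.0842, 0.1218]
eef_rot: [-1.571, 0.034, -0.03]
wrist_force: [0.4, 0.1, -0.5]
grip_width: 0.094
```

Request:
send_rows(deltas=[[1,-0.137,-0.092,0,-0.225],[1,0,0,0,0],[1,0,0,-0.1,0],[1,0,0,-0.2,0],[1,0,0,-0.1,0],[1,0,0,0,0],[1,0,0,0,0],[1,0,0,0,0]])

```text
t: 28.5
tcp_pos: [0.4482, 0.0716, 0.0629]
eef_rot: [-1.57, 0.044, -0.044]
wrist_force: [0.9, 0.0, 0.3]
grip_width: 0.0939
```

Request:
send_rows(deltas=[[1,0,0,-0.12,0],[1,0,0,-0.1,0],[1,0,0,-0.04,0],[1,0,0,-0.012,0],[0.4,0,0,0,0],[0.2,0,0,0,0],[-1,0,0,0,0],[-1,0,0,0,0],[-1,0,0,0,0],[-1,0,0,0,0]])

```text
t: 29.33
tcp_pos: [0.4482, 0.0714, 0.0222]
eef_rot: [-1.57, 0.044, -0.045]
wrist_force: [0.2, 0.1, 0.4]
grip_width: 0.0577
```

Request:
send_rows(deltas=[[-1,0,0,0,0],[-1,0,0,0,0],[-1,0,0,0.05,0],[-1,0,0,0.1,0],[-1,0,0,0.15,0],[-1,0,0,0.15,0],[-1,0,0,0.1,0],[-1,0,0,0,0],[-1,0,0,0,0]])

```text
t: 30.08
tcp_pos: [0.4482, 0.0712, 0.1049]
eef_rot: [-1.57, 0.043, -0.045]
wrist_force: [-0.3, -0.7, -2.8]
grip_width: 0.0517
```

Request:
send_rows(deltas=[[-1,0.127,0.095,0,0.315],[-1,0.127,0.095,0,0.315],[-1,0.127,0.095,0,0.315],[-1,0.127,0.095,0,0.315],[-1,0.127,0.095,0,0.315],[-1,0.127,0.095,0,0.315],[-1,0.127,0.095,0,0.315],[-1,0.127,0.095,0,0.32],[-1,0,0,0,0],[-1,0,0,0,0]])

```text
t: 30.92
tcp_pos: [0.5995, 0.1859, 0.1021]
eef_rot: [-1.569, -0.093, 0.098]
wrist_force: [-0.2, -1.0, -1.6]
grip_width: 0.0518
```

Request:
send_rows(deltas=[[-1,0,0,-0.1,0],[-1,0,0,-0.1,0],[-1,0,0,0,0],[-1,0,0,0,0],[-1,0,0,0,0]])

```text
t: 31.33
tcp_pos: [0.5999, 0.1849, 0.0744]
eef_rot: [-1.569, -0.094, 0.095]
wrist_force: [0.6, 0.2, -1.2]
grip_width: 0.0518
```

```bash
python3 snap.py s2
```

```text
31.4333 [0.60065174 0.18528656 0.07511481] [ 1.11844186  0.86770879 -1.02397565] 0.05173188500425253
```

View pics/side_s2.png

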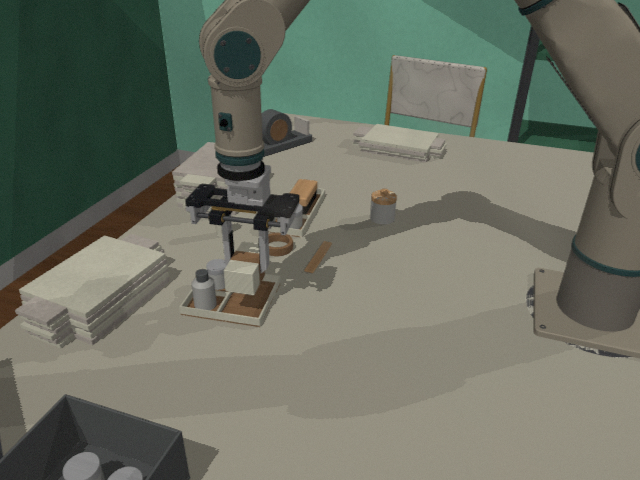

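Soap box at (245,272), aligned over the long compartment. Lowering it.

Request:
send_rows(deltas=[[-1,0,0,-0.1,0],[-1,0,0,-0.1,0],[-1,0,0,-0.06,0],[-1,0,0,-0.03,0],[-1,0,0,-0.015,0],[-1,0,0,-0.005,0],[-1,0,0,0,0],[-1,0,0,0,0]])

```text
t: 32.1
tcp_pos: [0.6009, 0.1856, 0.0285]
eef_rot: [-1.568, -0.095, 0.094]
wrist_force: [0.5, -0.1, -0.9]
grip_width: 0.0517
```

Request:
send_rows(deltas=[[-1,0,0,-0.008,0],[-1,0,0,-0.006,0],[-1,0,0,-0.005,0],[-1,0,0,0,0],[-1,0,0,0,0]])

```text
t: 32.52
tcp_pos: [0.6005, 0.1854, 0.0252]
eef_rot: [-1.569, -0.095, 0.094]
wrist_force: [0.2, -0.7, -0.2]
grip_width: 0.0517
```

Request:
send_rows(deltas=[[-1,0,0,-0.005,0],[-1,0,0,-0.003,0],[-1,0,0,0,0],[-1,0,0,0,0]])

```text
t: 32.85
tcp_pos: [0.6005, 0.1854, 0.0251]
eef_rot: [-1.569, -0.095, 0.094]
wrist_force: [-2.1, -0.7, 8.4]
grip_width: 0.0517
```

Request:
send_rows(deltas=[[0.15,0,0,0,0],[0.25,0,0,0,0],[0.3,0,0,0,0],[0.3,0,0,0,0],[0.3,0,0,0.05,0],[0.3,0,0,0.1,0],[0.3,0,0,0.2,0],[0.3,0,0,0.2,0],[0.3,0,0,0.2,0],[0.3,0,0,0.1,0]])

```text
t: 33.68
tcp_pos: [0.6021, 0.1863, 0.1556]
eef_rot: [-1.567, -0.098, 0.09]
wrist_force: [0.4, 0.0, -0.3]
grip_width: 0.0611
```

Request:
send_rows(deltas=[[0.3,-0.1,0,0,0],[0.3,-0.15,0,0,0],[0.3,-0.15,0,0,0],[0.3,-0.15,0,0,0],[0.3,-0.15,0,0,0],[0.3,-0.15,0,0,0],[0.3,-0.15,0,0,0],[0.3,0,0,0,0],[0.3,0,0,0,0]])

```text
t: 34.43
tcp_pos: [0.4499, 0.1856, 0.152]
eef_rot: [-1.569, -0.096, 0.095]
wrist_force: [-0.1, 0.6, -0.3]
grip_width: 0.0611
```

```bash
python3 snap.py f; cat >fin.py <<'E'
from h import *
import sys
def T(o,a,p):
    a=np.radians(a);d=np.array(p)-o;return np.round([np.cos(a)*d[0]+np.sin(a)*d[1],-np.sin(a)*d[0]+np.cos(a)*d[1]],1)
c=load("top_f.npz");w=cloud(c)
S=(632.5,189.8);L=(638.9,-164.5)
def band(lo,hi,x0,x1,y0,y1,name,o=None,a=0):
    X,Y,Z=[w[...,i]*1000 for i in range(3)]
    m=((Z>lo)&(Z<hi)&(X>x0)&(X<x1)&(Y>y0)&(Y<y1)).astype(np.uint8)
    k,l,s,_=cv2.connectedComponentsWithStats(m)
    for i in range(1,k):
        if s[i,4]<30: continue
        P=w[l==i]*1000;r=cv2.minAreaRect(P[:,:2].astype(np.float32))
        print(name,s[i,4],np.round(r[0],1),np.round(r[1],1),round(r[2],1),'z',np.median(P[:,2]).round(1),'std',P[:,2].std().round(1),T(o,a,r[0]) if o else '')
band(42,56,560,740,100,270,'sq',S,7)
band(68,82,560,740,100,270,'bot',S,7)
band(42,56,560,740,-300,-50,'long',L,4.7)
band(58,72,380,500,-260,-150,'can')
E
python3 fin.py
```

```text
34.5333 [0.45171542 0.18560373 0.15182833] [ 0.91385226 -0.3820194  -0.19273015] 0.06093940609043043
sq 286 [675.4 160.9] [39.6 38.5] 5.2 z 48.9 std 2.2 [ 39.1 -33.9]
sq 66 [657.5 217.5] [13.8 37.1] 40.3 z 52.3 std 3.8 [28.2 24.5]
sq 1008 [598.8 185.6] [54.  96.4] 7.2 z 48.8 std 2.0 [-34.   -0.1]
bot 98 [667.6 226.1] [21.9 20.4] 45.9 z 75.8 std 2.4 [39.3 31.7]
long 1133 [ 641.3 -203.8] [ 51.7 105.1] 4.1 z 48.1 std 2.1 [ -0.8 -39.4]
long 598 [632.4 -98.5] [57.4 56.6] 33.6 z 48.8 std 2.0 [-1.1 66.3]
can 581 [ 441.7 -207.8] [56.5 56.6] 3.2 z 62.4 std 1.8
```

View pics/top_f.png

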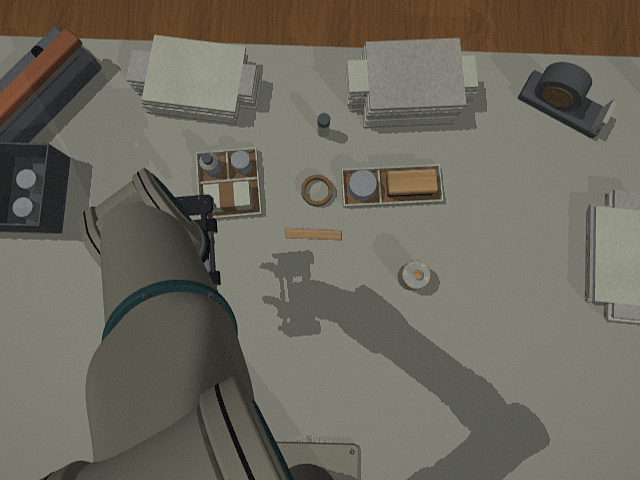

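View pics/side_f.png

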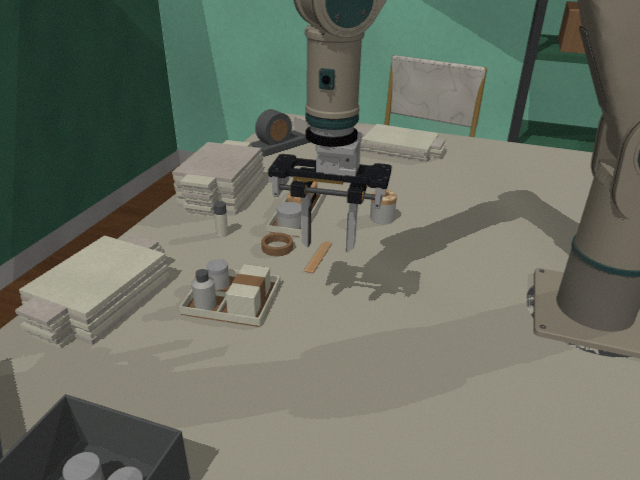

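All five things are within about 1.5 mm of their compartment centres at the right heights, the canister hasn't moved, and the arm is clear. I'll hand it in.

```bash
python3 -c "
from workcell import bot
print(bot.job_done())"
```

```text
the job is handed in; nothing more can be done
None
```

I made up both trays and handed the job in at about 34.5 s, well inside the 112 s limit. The hand-in gives no verdict.

The last overhead measurement put everything within about 1.5 mm of its compartment centre:

| Thing | Tray frame x, y (mm) | Compartment centre (mm) |
|---|---|---|
| Brush | -0.8, -39.4 | 0, -40 |
| Wide jar | -1.1, 66.3 | 0, 66.5 |
| Soap box | -34.0, -0.1 | -33, 0 |
| Bottle | 39.3, 31.7 | 40, 32.5 |
| Small jar | 39.1, -33.9 | 40, -32.5 |

- **Upright:** the measured top heights (48–49 mm, bottle 76 mm) match each thing standing flat on its 3 mm floor. The bottle and small jar are in different compartments.
- **Set down:** each thing was lowered slowly. The wrist force I read at touchdown was at most about 8 N. I only had readings at the end of each move, so brief peaks in between were not seen.
- **Canister:** about 1 mm from its first measured position, which is within measuring noise, and upright.
- **Arm:** stopped clear of everything, with the gripper open.
- **Disagreement:** the two cameras differed by about 2–3 mm in x, so I used the middle value for the targets. The final check used the top camera only.

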